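Fit the grinding jar onto the spice mill

TASK

Pick up the jar with the red lid, slide it over the upright shaft of the grey mill and turn it until the lugs on the shaft drop into the slots underneath the jar. Then push the jar down until the sprung black pad is fully pressed, hold it there for a moment, let the pad spring back and leave the jar standing upright, engaged on the mill. Keep the jar upright on the way and do not disturb the other things on the shelf.

Things in the scene. Friction and masses are not known exactly. Their poses are not given: they have to be found in the camera images.
- jar: grinding jar standing upright: glass, red lid, clear skirt below; 130 mm tall, 62 mm diameter, about 0.35 kg (varies); origin at the centre of its underside, z up
- jar_lid (a point): centre of the top of the jar's red lid, 130 mm above its underside. The lid is a plain cylinder 56 mm in diameter, from 96 to 130 mm above the underside: grip the jar there
- jar_bore (a point): centre of the mouth of the jar's steel drive sleeve, at its underside (same point as its origin). The sleeve, inside the skirt, is 54 mm deep and open below: central bore 23 mm across, and four slots 10 mm wide over its full depth, reaching out to the skirt along the jar's +x, -x, +y and -y. A blue rib outside the skirt marks each slot
- mill: grey round mill base fixed to the shelf, 116 mm diameter, housing top at 62 mm; origin at the centre of its underside, z up. All mill heights are from there. From its centre rises a steel drive shaft, 20 mm in diameter
- shaft_top (a point): centre of the shaft's bevelled top, at 113 mm
- lug_level (a point): point on the shaft's axis at the height of its lugs' tops, 89 mm. A pair of brass lugs, one each side, 6 mm wide, stick out to 18 mm from the axis. They point anywhere within 45 degrees of the mill's x axis; this direction is not reported: see or feel it. The jar's underside rests on the lugs at 89 mm until two slots meet them, then can sink to the pad at 75 mm
- pad (a joint): sprung black ring-shaped pad round the shaft, 84 mm outside, 46 mm inside diameter, top at 75 mm when up; value: how far it is pressed down in m, 0 up, full travel 0.010. About 7 N starts it, 13 N takes it fully down; it springs back and carries the jar when let go
- pad_top (a point): centre of the pad's top face, moves with the pad
- mate: terracotta mate cup, waisted, 76 mm wide, 80 mm tall; origin at the centre of its underside
- straw: stainless mate straw lying flat, 190 mm long along its x, 8 mm thick; origin at the centre of its underside
- scoop: blue plastic scoop lying on the shelf, 155 mm long along its x, 34 mm high; origin at the centre of its underside
- spare_jar: another glass jar, yellow lid, 72 mm wide, 110 mm tall; not part of the job; origin at the centre of its underside
- tin: green tin, 74 mm wide, 100 mm tall; origin at the centre of its underside
- thermos: steel thermos flask, 84 mm wide, 200 mm tall; origin at the centre of its underside

How it is judged:
On the way, in this order (a step that is already met when the one before it is completed fails the run):
1. the jar is on the shaft, upright, with the lugs in its slots (underside below 81 mm above the mill's underside) (horizontal distance between jar and mill below 0.006 m and angle between jar's own z axis and vertical below 0.09 rad and z of jar in the frame of mill below 0.081 m).
2. the jar presses the pad fully down (at least 8.5 of its 10 mm) for 0.2 s (horizontal distance between jar and mill below 0.006 m and angle between jar's own z axis and vertical below 0.09 rad and value of joint pad above 0.0085 m and z of jar in the frame of mill below 0.068 m), for 0.2 s.
At the end, for the whole second after the job is handed in: the jar stands released and at rest on the mill: underside 71 to 79 mm above the mill's underside (lugs engaged), within 6 mm of the shaft axis, within 5 degrees of upright, pad sprung back to within 3 mm of its top position (horizontal distance between jar and mill below 0.006 m and angle between jar's own z axis and vertical below 0.09 rad and z of jar in the frame of mill between 0.071 and 0.079 m and value of joint pad below 0.003 m and linear speed of jar below 0.02 m/s and angular speed of jar below 0.2 rad/s); the robot touches nothing.
It fails at once if the jar is tipped by more than 35 degrees (angle between jar's own z axis and vertical above 0.61 rad).
It fails at once if another thing on the shelf is moved by more than 25 mm (distance of any of mate, straw, scoop, spare_jar, tin, thermos from where it was at the start of the episode above 0.025 m).
It also fails if it takes over 61 s, if anything falls off the work surface, if the arm or the gripper's body presses on something with over 40 N, if the wrist force passes 120 N, or if a joint passes its speed limit or range.

ROBOT

A 6-joint arm with a two-finger parallel gripper is mounted at the origin on the work surface. World frame = base frame: x ahead of the robot, y to its left, z up, the work surface at z = 0. Lengths are in m, angles in rad, forces in N, time in s.
With the tool pointing down it reaches from about 0.35 to 0.975 m from the base axis. Payload 17.4 kg.
Tool frame: the origin (TCP) lies at the very end of the fingers, on their centre line; the grasp point (between the pads) lies 19 mm behind it; z points along the fingers, y is the direction in which the jaws open and shut (so a half turn about z gives the same grasp; the last joint's range is limited). The gripper opens to 85 mm and grips with 20 to 120 N. Pads are 22 mm wide; open, the fingers measure 114 mm over their backs; the gripper's body (76 mm by 85 mm) begins 54 mm behind the grasp point. The pads swing forward as they close: fully open they stand 13 mm farther back than shut.
Start: joints at [-1.319, 0.116, 1.442, -0, 1.584, -0.038], TCP at [0.193, -0.647, 0.231] pointing down, gripper open.
Joint ranges: [-2.83, 2.83], [-0.83, 2.19], [0.07, 2.5], [-1.14, 4.28], [0.01, 3], [-2.97, 2.97]. Speed limits (rad/s): [1.89, 1.89, 2.22, 3.14, 3.14, 3.14].

INTERFACE

Orientations are given as a 3x3 rotation matrix whose columns are the frame's x, y, z axes.
In Python, from rig import sense, grab_frame, calibration, hand_in gives the robot as it stands. The module is installed in compiled form; this text tells all that it offers.
- The arm moves only by the tool carry_out, never from a script. Its argument "deltas" is one flat list of numbers, 7 for each row, row after row: the shift along the tool's x, y, z in cm, then the turn, a rotation vector about the tool's x, y, z in rad, then the opening, from 0 (shut) to 1 (fully open). A call has 1 to 20 rows; each row shifts and turns the commanded pose from where the row before left it, along the tool's axes as they then stand; what a row does not reach is not made up. A row lasts 1/12 s, in which the tool goes at most 41.7 mm and 7.16 degrees, less where a joint would pass 70% of its speed; a pose out of reach is approached as far as the arm can. A call is refused whole if a number of a shift passes 4.17 or a number of a turn 0.125, either way. A call with a gripper value outside its range is refused whole. The fingers move at their own pace and stop on an object; "squeeze" is the grip in N (left out, the last holds). Time passes only in rows, so rows that do not move let the fingers close. It gives the time, the measured TCP pose, the force and the opening at its end, in the units of the state.
- sense(): the state, without advancing time (a new reading comes with each control period).
- grab_frame(name): name is "side" or "top"; returns the picture (420x560x3 uint8, blue, green, red); there is no depth.
- calibration(name): a dict with "vertical_fov" (degrees; the focal length in pixels is half the picture's height over the tangent of half this angle, whatever the lens; pixels are square), "cx", "cy" (the principal point, pixels), "k1" (the pictures are not rectified: a ray, as slopes to the right and down, at radius r is drawn at 1 + k1 r^2 times it, then the intrinsics apply), "world_from_camera" (4x4, takes a point from camera to world coordinates). Camera axes: x right, y down, z forward; pixel columns grow to the right and rows downward; lengths in m; the calibration is good to about 2 mm. A picture is of the moment at which its call begins. calibration takes no time and is no camera call.
- hand_in(): hands the job in, once; it reports no verdict.
The state is a dict: "time_s": time; "joints": joint angles; "joint_velocities": joint speeds; "joint_torque": joint torques, N m; "position": TCP position; "eef_rot": TCP orientation; "contact_force": force on the tool from outside, world axes, zero at the start; "torque": the same for the moment, N m; "grip_width": finger opening in m.
Only numpy, scipy, OpenCV 4.12 (cv2) and the standard library are available. Lean on these libraries where they do the work, as an engineer would, in place of code of your own. Each camera call takes 0.05 s, during which the arm holds its last target. There are 200 camera calls.

## Working session

There is one attempt and no reset: what is moved stays moved. The work goes in short steps, Python scripts to look and compute and a tool call to move; the robot and the scene stay as the last step left them, time stands still between calls to the robot, and variables do not carry over. Pictures are saved under pics/ and viewed, about 8 in all and at most 12, crops included, and the job is handed in when it is done.

Besides the shell and the picture viewer there is one more tool, called as name(argument=value, ...) on one line, values as JSON. carry_out: Moves the arm, as the interface text tells. Its arguments: {"type":"object","properties":{"deltas":{"type":"array"},"squeeze":{"type":"number"}},"required":["deltas"]}

```bash
mkdir -p pics; cat > h.py <<'E'
import numpy as np, cv2
from rig import sense, grab_frame, calibration, hand_in
def K(n):
    c=calibration(n); f=210/np.tan(np.radians(c["vertical_fov"])/2); return c,f
def ray(n,u,v):
    c,f=K(n); d=np.array([(u-c["cx"])/f,(v-c["cy"])/f]); s=d.copy()
    for _ in range(30): s=d/(1+c["k1"]*(s@s))
    T=np.array(c["world_from_camera"]); return T[:3,3],T[:3,:3]@np.array([*s,1])
def atz(n,u,v,z):
    o,d=ray(n,u,v); return o+d*(z-o[2])/d[2]
def tri(a,b):
    (o,d),(p,e)=ray(*a),ray(*b); d/=np.linalg.norm(d); e/=np.linalg.norm(e)
    s=np.linalg.lstsq(np.c_[d,-e],p-o,rcond=None)[0]; A=o+s[0]*d;B=p+s[1]*e
    return (A+B)/2,np.linalg.norm(A-B)
def proj(n,P):
    c,f=K(n); T=np.linalg.inv(np.array(c["world_from_camera"])); q=T[:3,:3]@P+T[:3,3]; s=q[:2]/q[2]; s=s*(1+c["k1"]*(s@s)); return s*f+[c["cx"],c["cy"]]
E
python3 - <<'E'
from h import *
a=grab_frame("side");b=grab_frame("top");cv2.imwrite("pics/s0.png",a);cv2.imwrite("pics/t0.png",b)
for n in("side","top"):
    c=calibration(n);print(c)
print(sense())
E
```

```text
{'vertical_fov': 52.24902653056869, 'cx': 285.0766126940419, 'cy': 219.88791216741407, 'k1': 0.017612661343434883, 'world_from_camera': array([[-0.87090657, -0.32612607,  0.36764593,  0.23830538],
       [-0.49120103,  0.6013868 , -0.63012337,  0.6226313 ],
       [-0.01559775, -0.72936664, -0.68394518,  0.8064887 ],
       [ 0.        ,  0.        ,  0.        ,  1.        ]])}
{'vertical_fov': 45.81202628538019, 'cx': 279.3180815783697, 'cy': 213.5045872644682, 'k1': -0.17522218396564934, 'world_from_camera': array([[ 0.01779648, -0.97654326,  0.21458459,  0.35795208],
       [-0.99983878, -0.01686913,  0.00615221, -0.03437391],
       [-0.00238804, -0.21465948, -0.97668603,  1.35616975],
       [ 0.        ,  0.        ,  0.        ,  1.        ]])}
{'time_s': 0.1, 'joints': array([-1.31880784e+00,  1.16452030e-01,  1.44221874e+00, -1.85293224e-05,
        1.58402605e+00, -3.78152178e-02]), 'joint_velocities': array([ 0.00045413, -0.0003435 , -0.0005094 ,  0.00182948,  0.0009082 ,
       -0.00077651]), 'joint_torque': array([ 8.79394684e-04, -7.33668852e+01, -6.33791542e+01, -1.44088681e-04,
        5.31668004e-03, -5.63926676e-05]), 'position': array([ 0.19282117, -0.64668059,  0.23061397]), 'eef_rot': array([[ 9.58300058e-01,  2.85763737e-01, -2.93243849e-04],
       [ 2.85763887e-01, -9.58299467e-01,  1.06467305e-03],
       [ 2.32295238e-05, -1.10407474e-03, -9.99999390e-01]]), 'contact_force': array([-0.42843084,  0.05547277, -0.5818705 ]), 'torque': array([-0.00905577,  0.01565051, -0.00301754]), 'grip_width': 0.08561559994773538}
```

View pics/s0.png

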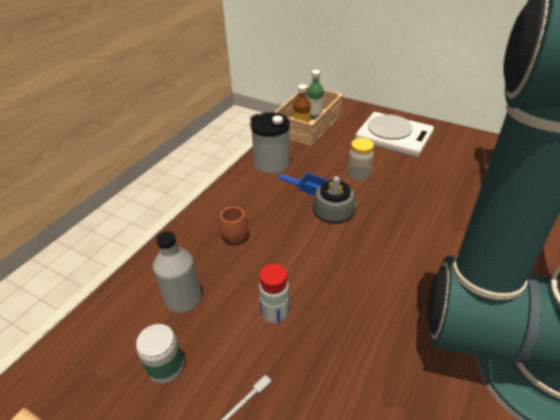

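View pics/t0.png

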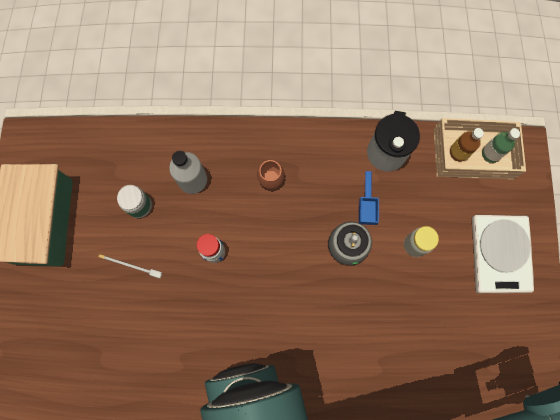

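The side view shows the jar lid near (273,275) and the mill near (335,197). In the top view, the lid is near (208,245) and the shaft near (352,240). I'll enlarge both.

```bash
python3 - <<'E'
from h import *
a=cv2.imread("pics/s0.png");b=cv2.imread("pics/t0.png")
def crop(i,u,v,w=66,h=50):
    c=cv2.resize(i[v-h//2:v+h//2,u-w//2:u+w//2],(396,300),interpolation=cv2.INTER_CUBIC)
    s=6 if w==66 else 396/w
    for k in range(0,w,10): cv2.putText(c,str(u-w//2+k),(int(k*s),8),0,.3,(0,255,255)); cv2.line(c,(int(k*s),9),(int(k*s),14),(0,255,255))
    for k in range(10,h,10): cv2.putText(c,str(v-h//2+k),(0,int(k*s)),0,.3,(0,255,255)); cv2.line(c,(20,int(k*s)),(26,int(k*s)),(0,255,255))
    return c
m=np.vstack([np.hstack([crop(b,210,247),crop(b,350,243)]),np.hstack([crop(a,274,293,88,66),crop(a,335,197)])])
cv2.imwrite("pics/m1.png",m)
E
```

```text
(no output)
```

View pics/m1.png

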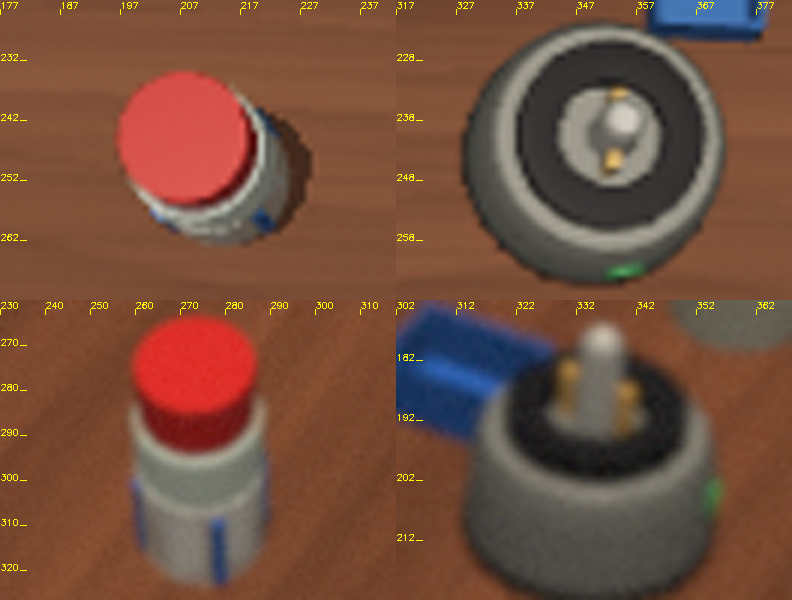

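```bash
python3 - <<'E'
from h import *
L=atz("top",207.2,244.6,.13);L2=atz("side",272.9,273.9,.13);print("lid",L,L2,tri(("top",207.2,244.6),("side",272.9,273.9)))
S=atz("top",354.6,237.3,.113);S2=atz("side",335.9,177,.113);print("shaft",S,S2,tri(("top",354.6,237.3),("side",335.9,177)))
# housing top rim centre / pad ring (top view)
print("pad", atz("top",317+ (512+708)/2/6-66-.4,218+(38+231)/2/6-.4,.075), "rim",atz("top",317+(495+724)/2/6-66-.4,218+(24+250)/2/6-.4,.062))
for n,p in (("top",((353.8,232.9),(352.8,244.3))),("side",((330.3,182),(340.1,185.2)))):
    a,b=[atz(n,*q,.089) for q in p];d=b-a;print(n,a,b,(a+b)/2,np.linalg.norm(d),np.degrees(np.arctan2(d[1],d[0])))
J=(L+L2)/2
for n,u,v,z in(("side",278.3,321.2,0),("side",278.3,308.4,.05),("side",260.3,308.4,.04),("top",220.3,258.4,.03)):
    p=atz(n,u,v,z);d=p-J;print(p,np.hypot(*d[:2]),np.degrees(np.arctan2(d[1],d[0])))
    print([ (a,proj(n,np.array([J[0]+.031*np.cos(np.radians(a)),J[1]+.031*np.sin(np.radians(a)),z])).round(1)) for a in range(20,380,30)] if z in(.05,.04) else "")
E
```

```text
lid [0.54453625 0.15245807 0.13      ] [0.54474554 0.1512776  0.13      ] (array([0.54424202, 0.15222132, 0.13132741]), np.float64(0.00019329738721361717))
shaft [ 0.57240566 -0.21918984  0.113     ] [ 0.57439399 -0.22458344  0.113     ] (array([ 0.57172079, -0.21838016,  0.11809843]), np.float64(0.00039961693278437084))
pad [ 0.57165213 -0.21859445  0.075     ] rim [ 0.57270046 -0.22022939  0.062     ]
top [ 0.58811068 -0.2208085   0.089     ] [ 0.55811136 -0.21784892  0.089     ] [ 0.57311102 -0.21932871  0.089     ] 0.030144952333265643 174.36572739289116
side [ 0.59012462 -0.2266688   0.089     ] [ 0.56127752 -0.22650878  0.089     ] [ 0.57570107 -0.22658879  0.089     ] 0.02884754943576061 179.68218855516105
[5.25000386e-01 1.70248090e-01 1.11022302e-16] 0.026899504775470765 136.89845402483138

[0.52305415 0.1709793  0.05      ] 0.02883115846972184 138.48045880227065
[(20, array([260.1, 296.1])), (50, array([260.5, 302.2])), (80, array([264.6, 307.2])), (110, array([271.4, 309.8])), (140, array([279. , 309.1])), (170, array([285.2, 305.4])), (200, array([288.2, 299.7])), (230, array([287.5, 293.7])), (260, array([283.2, 288.9])), (290, array([276.6, 286.6])), (320, array([269.4, 287.2])), (350, array([263.4, 290.7]))]
[0.56068217 0.18360689 0.04      ] 0.03556248273118985 63.18744752603949
[(20, array([260.3, 298.9])), (50, array([260.7, 305. ])), (80, array([264.8, 310. ])), (110, array([271.6, 312.5])), (140, array([279.1, 311.9])), (170, array([285.2, 308.1])), (200, array([288.3, 302.5])), (230, array([287.5, 296.5])), (260, array([283.3, 291.7])), (290, array([276.8, 289.4])), (320, array([269.6, 290. ])), (350, array([263.6, 293.5]))]
[0.52294581 0.13051613 0.03      ] 0.030439644044294473 -135.4570402677663
```

Lid centre is about (0.5445, 0.152) and the two views agree. The shaft is at about (0.572, -0.219), the lugs near -3°, and the jar's slots near 46° (mod 90). I'll approach the jar first.

carry_out(deltas=[1.2, -1.4, 0, 0, 0, 0, 1, 2.4, -2.8, 0, 0, 0, 0, 1, 2.4, -2.8, 0, 0, 0, 0, 1, 2.4, -2.8, 0, 0, 0, 0, 1, 2.4, -2.8, 0, 0, 0, 0, 1, 2.4, -2.8, 0, 0, 0, 0, 1, 2.4, -2.8, 0, 0, 0, 0, 1, 2.4, -2.8, 0, 0, 0, 0, 1, 2.4, -2.8, 0, 0, 0, 0, 1, 2.4, -2.8, 0, 0, 0, 0, 1, 2.4, -2.8, 0, 0, 0, 0, 1, 2.4, -2.8, 0, 0, 0, 0, 1, 2.4, -2.8, 0, 0, 0, 0, 1, 2.4, -2.8, 0, 0, 0, 0, 1, 2.4, -2.8, 0, 0, 0, 0, 1, 2.4, -2.8, 0, 0, 0, 0, 1, 2.4, -2.8, 0, 0, 0, 0, 1, 2.4, -2.8, 0, 0, 0, 0, 1, 2.4, -2.8, 0, 0, 0, 0, 1, 2.4, -2.8, 0, 0, 0, 0, 1], squeeze=40)

```text
time_s: 1.77
position: [0.4856, 0.0121, 0.2312]
eef_rot: [[0.958, 0.286, 0.0], [0.286, -0.958, -0.0], [0.0, 0.0, -1.0]]
contact_force: [0.1, -0.6, 0.2]
grip_width: 0.0855
```

carry_out(deltas=[2.4, -2.8, 0, 0, 0, 0, 1, 2.4, -2.8, 0, 0, 0, 0, 1, 2.0, -2.4, 0, 0, 0, 0, 1, 1.0, -1.2, 0, 0, 0, 0, 1, 0, 0, 0, 0, 0, 0, 1, 0, 0, 0, 0, 0, 0, 1, 0, 0, 0, 0, 0, 0, 1])

```text
time_s: 2.35
position: [0.5335, 0.1198, 0.2312]
eef_rot: [[0.958, 0.285, -0.0], [0.285, -0.958, -0.0], [-0.0, 0.0, -1.0]]
contact_force: [0.4, -0.7, -0.3]
grip_width: 0.0858
```

```bash
cat >> h.py <<'E'
def to(x,y,z):
    s=sense();R=s["eef_rot"];d=np.array([x,y,z])-s["position"];print("t",s["time_s"],"pos",s["position"].round(4),"yaw y",np.degrees(np.arctan2(R[1,1],R[0,1])).round(2),"tilt",R[:,2].round(4),"cm:",(R.T@d*100).round(2),"F",s["contact_force"].round(1),"M",s["torque"].round(2),"j",s["joints"].round(2),s["grip_width"])
E
python3 -c "
from h import *
to(.5445,.152,.099)"
```

```text
t 2.35 pos [0.5335 0.1198 0.2312] yaw y -73.42 tilt [-3.e-04 -3.e-04 -1.e+00] cm: [ 1.98 -2.78 13.22] F [ 0.4 -0.7 -0.3] M [-0.02 -0.06  0.02] j [ 0.17 -0.16  1.72 -0.    1.59  1.46] 0.08579044288226194
```

carry_out(deltas=[1.0, -1.4, 0, 0, 0, 0, 1, 1.0, -1.4, 0, 0, 0, 0, 1, 0, 0, 1.5, 0, 0, 0, 1, 0, 0, 2, 0, 0, 0, 1, 0, 0, 2, 0, 0, 0, 1, 0, 0, 2, 0, 0, 0, 1, 0, 0, 2, 0, 0, 0, 1, 0, 0, 0, 0, 0, 0, 1, 0, 0, 0, 0, 0, 0, 1])

```text
time_s: 3.1
position: [0.5443, 0.1519, 0.1357]
eef_rot: [[0.959, 0.285, -0.002], [0.285, -0.959, -0.001], [-0.002, 0.0, -1.0]]
contact_force: [-0.4, 0.0, 0.4]
grip_width: 0.0853
```

```bash
python3 - <<'E'
from h import *
to(.5445,.152,.093)
a=grab_frame("side");b=grab_frame("top")
c=lambda i,u,v:cv2.resize(i[v-50:v+50,u-44:u+44],(396,450),interpolation=cv2.INTER_CUBIC)
cv2.imwrite("pics/m2.png",np.hstack([c(a,273,280),c(b,208,245)]))
E
```

```text
t 3.1 pos [0.5443 0.1519 0.1357] yaw y -73.46 tilt [-1.6e-03 -5.0e-04 -1.0e+00] cm: [ 0.02 -0.    4.27] F [-0.4  0.   0.4] M [-0.05 -0.03  0.06] j [ 0.23 -0.08  1.8  -0.    1.43  1.51] 0.08532951266066056
```

View pics/m2.png

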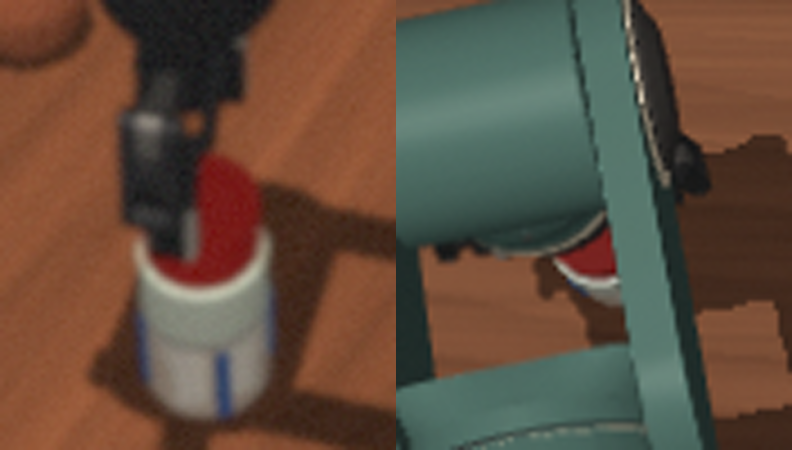

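The fingers straddle the lid and are centred on it. I'll descend and grip.

carry_out(deltas=[0, 0, 1.5, 0, 0, 0, 1, 0, 0, 1.5, 0, 0, 0, 1, 0, 0, 1.2, 0, 0, 0, 1, 0, 0, 0, 0, 0, 0, 1, 0, 0, 0, 0, 0, 0, 0, 0, 0, 0, 0, 0, 0, 0, 0, 0, 0, 0, 0, 0, 0, 0, 0, 0, 0, 0, 0, 0, 0, 0, 0, 0, 0, 0, 0, 0, 0, 0, 0, 0, 0, 0, 0, 0, 0, 0, 0, 0, 0], squeeze=50)

```text
time_s: 4.12
position: [0.5457, 0.1532, 0.0959]
eef_rot: [[0.958, 0.286, 0.002], [0.286, -0.958, 0.0], [0.002, 0.0, -1.0]]
contact_force: [-1.5, -2.1, 6.7]
grip_width: 0.055
```

carry_out(deltas=[0, 0, -0.5, 0, 0, 0, 0, 0, 0, -1, 0, 0, 0, 0, 0, 0, -1.5, 0, 0, 0, 0, 0, 0, -2, 0, 0, 0, 0, 0, 0, -2, 0, 0, 0, 0, 0, 0, -2, 0, 0, 0, 0, 0, 0, -2, 0, 0, 0, 0, 0, 0, -2, 0, 0, 0, 0, 0, 0, -1.5, 0, 0, 0, 0, 0, 0, -0.5, 0, 0, 0, 0, 0, 0, 0, 0, 0, 0, 0, 0, 0, 0, 0, 0, 0, 0])

```text
time_s: 5.12
position: [0.5448, 0.1531, 0.2436]
eef_rot: [[0.958, 0.286, -0.001], [0.286, -0.958, -0.0], [-0.001, -0.0, -1.0]]
contact_force: [0.2, 0.0, -3.4]
grip_width: 0.0554
```

```bash
python3 - <<'E'
from h import *
to(.572,-.219,.245)
a=grab_frame("side")
p=proj("side",np.array([*sense()["position"][:2],.2])).astype(int);print(p)
u,v=max(p[0],66),max(p[1],50)
c=lambda i,u,v:cv2.resize(i[v-50:v+50,u-66:u+66],(792,600),interpolation=cv2.INTER_CUBIC)
cv2.imwrite("pics/m3.png",c(a,u,v))
E
```

```text
t 5.1167 pos [0.5448 0.1531 0.2436] yaw y -73.39 tilt [-7.e-04 -2.e-04 -1.e+00] cm: [-8.03 36.43 -0.14] F [ 0.2  0.  -3.4] M [-0.03  0.02  0.02] j [ 0.23 -0.12  1.66  0.    1.61  1.51] 0.05543031653736512
[271 251]
```

View pics/m3.png

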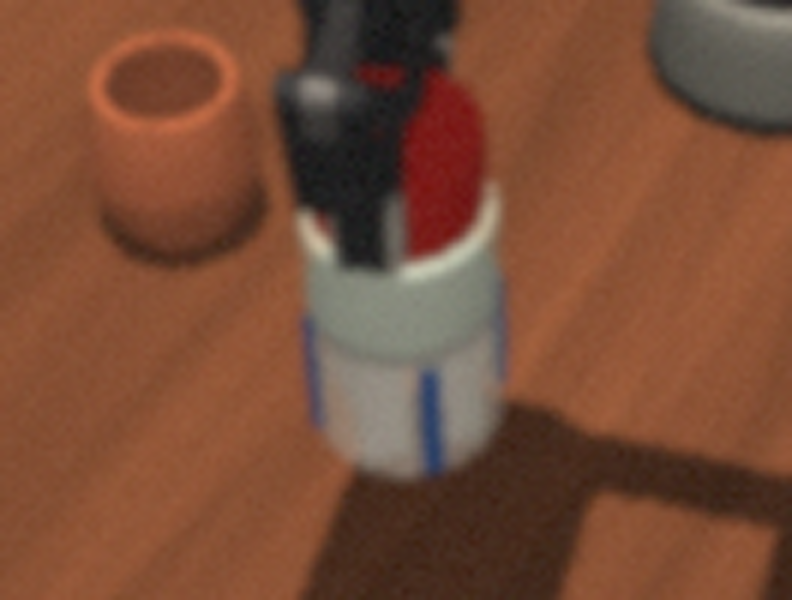

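carry_out(deltas=[-0.2, 0.9, 0, 0, 0, 0, 0, -0.4, 1.8, 0, 0, 0, 0, 0, -0.5, 2.2, 0, 0, 0, 0, 0, -0.5, 2.2, 0, 0, 0, 0, 0, -0.5, 2.2, 0, 0, 0, 0, 0, -0.5, 2.2, 0, 0, 0, 0, 0, -0.5, 2.2, 0, 0, 0, 0, 0, -0.5, 2.2, 0, 0, 0, 0, 0, -0.5, 2.2, 0, 0, 0, 0, 0, -0.5, 2.2, 0, 0, 0, 0, 0, -0.5, 2.2, 0, 0, 0, 0, 0, -0.5, 2.2, 0, 0, 0, 0, 0, -0.5, 2.2, 0, 0, 0, 0, 0, -0.5, 2.2, 0, 0, 0, 0, 0, -0.5, 2.2, 0, 0, 0, 0, 0, -0.4, 2.2, 0, 0, 0, 0, 0, -0.3, 1.6, 0, 0, 0, 0, 0, -0.2, 1.1, 0, 0, 0, 0, 0, 0, 0, 0, 0, 0, 0, 0])

```text
time_s: 6.75
position: [0.5715, -0.2185, 0.2435]
eef_rot: [[0.959, 0.284, -0.001], [0.284, -0.959, 0.0], [-0.001, -0.0, -1.0]]
contact_force: [0.6, 0.4, -2.2]
grip_width: 0.0547
```

carry_out(deltas=[0, 0, 0, 0, 0, -0.03, 0, 0, 0, 0, 0, 0, -0.07, 0, 0, 0, 0, 0, 0, -0.07, 0, 0, 0, 0, 0, 0, -0.07, 0, 0, 0, 0, 0, 0, -0.07, 0, 0, 0, 0, 0, 0, -0.07, 0, 0, 0, 0, 0, 0, -0.07, 0, 0, 0, 0, 0, 0, -0.07, 0, 0, 0, 0, 0, 0, -0.07, 0, 0, 0, 0, 0, 0, -0.07, 0, 0, 0, 0, 0, 0, -0.05, 0, 0, 0, 0, 0, 0, 0, 0, 0, 0, 0, 0, 0, 0, 0, 0, 0, 0, 0, 0, 0, 0])

```text
time_s: 7.92
position: [0.5717, -0.2163, 0.2442]
eef_rot: [[0.542, 0.841, -0.0], [0.841, -0.542, 0.0], [0.0, -0.0, -1.0]]
contact_force: [-0.3, -0.2, -3.9]
grip_width: 0.0548
```

```bash
python3 - <<'E'
from h import *
to(.572,-.219,.215)
a=grab_frame("side");b=grab_frame("top");cv2.imwrite("pics/s4.png",a);cv2.imwrite("pics/t4.png",b)
p=sense()["position"]
for n in("side","top"):print(n,[proj(n,np.array([*p[:2],p[2]-.096+h])).round(1) for h in(0,.096,.13)])
c=lambda i,u,v:cv2.resize(i[v-50:v+50,u-33:u+33],(396,600),interpolation=cv2.INTER_CUBIC)
cv2.imwrite("pics/m4.png",np.hstack([c(a,335,170),c(b,352,240)]))
E
```

```text
t 7.9167 pos [ 0.5717 -0.2163  0.2442] yaw y -32.8 tilt [-1.e-04  2.e-04 -1.e+00] cm: [-0.22  0.17  2.92] F [-0.3 -0.2 -3.9] M [ 0.05 -0.02 -0.02] j [-0.4  -0.03  1.57  0.    1.6   0.17] 0.05479872812332341
side [array([336.4, 168.1]), array([339.1, 135.8]), array([340.1, 123.3])]
top [array([355.6, 235.2]), array([361.8, 227.9]), array([364.2, 225.1])]
```

View pics/m4.png

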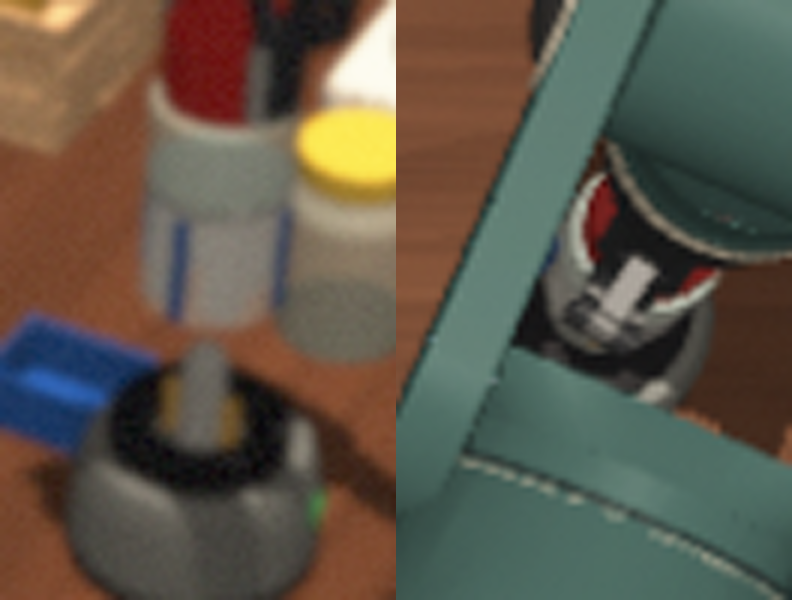

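```bash
python3 - <<'E'
from h import *
p=sense()["position"]
for z in(.113,.1,.09): print(proj("side",np.array([.5725,-.219,z])).round(1))
print(proj("side",np.array([p[0]-.0003,p[1]-.0006,.148])).round(1), proj("side",np.array([p[0],p[1],.244])).round(1))
to(.5728,-.2184,.215)
E
```

```text
[335.7 178.4]
[335.4 182.3]
[335.1 185.2]
[336.6 168. ] [339.1 135.9]
t 8.0167 pos [ 0.5717 -0.2164  0.2443] yaw y -32.77 tilt [-1.e-04  1.e-04 -1.e+00] cm: [-0.11  0.19  2.93] F [ 0.2  0.2 -2.7] M [-0.02  0.06 -0.01] j [-0.4  -0.03  1.57  0.    1.6   0.17] 0.0552534900640126
```

carry_out(deltas=[-0.1, 0.2, 0, 0, 0, 0, 0, 0, 0, 1, 0, 0, 0, 0, 0, 0, 1, 0, 0, 0, 0, 0, 0, 0.5, 0, 0, 0, 0, 0, 0, 0, 0, 0, 0, 0, 0, 0, 0, 0, 0, 0, 0])

```text
time_s: 8.52
position: [0.5727, -0.2185, 0.2186]
eef_rot: [[0.541, 0.841, -0.001], [0.841, -0.541, 0.0], [-0.0, -0.001, -1.0]]
contact_force: [-0.4, 0.6, -3.1]
grip_width: 0.055
```

```bash
python3 - <<'E'
from h import *
to(.5728,-.2184,.185)
a=grab_frame("side");p=sense()["position"]
print([proj("side",np.array([p[0]-.0003,p[1]-.0006,p[2]-.096+h])).round(1) for h in(0,.054)])
cv2.imwrite("pics/m5.png",cv2.resize(a[130:230,285:385],(600,600),interpolation=cv2.INTER_CUBIC))
E
```

```text
t 8.5167 pos [ 0.5727 -0.2185  0.2186] yaw y -32.72 tilt [-1.e-03  4.e-04 -1.e+00] cm: [0.02 0.01 3.36] F [-0.4  0.6 -3.1] M [-0.02  0.03  0.07] j [-0.41 -0.01  1.6  -0.    1.56  0.16] 0.05498906359812458
[array([335.9, 175.2]), array([337.3, 158.1])]
```

View pics/m5.png

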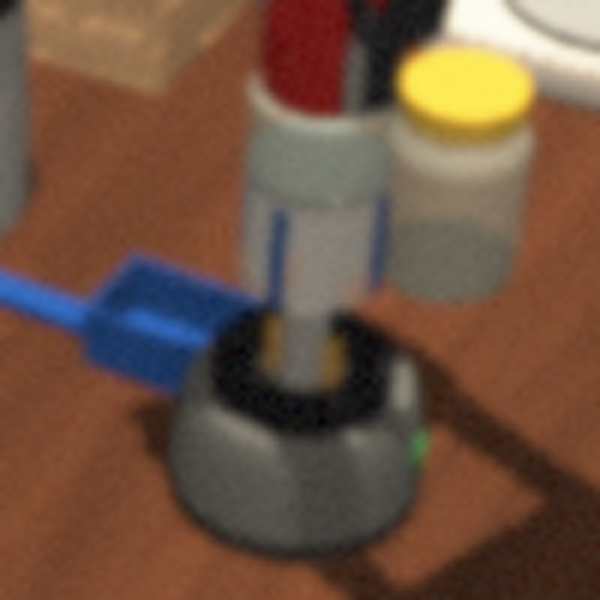

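The side view shows the jar's skirt (x≈313 in the crop) over the shaft (x≈305), within about 1 px of aligned. I'll descend by feel.

carry_out(deltas=[0, 0, 0.4, 0, 0, 0, 0, 0, 0, 0.4, 0, 0, 0, 0, 0, 0, 0.4, 0, 0, 0, 0, 0, 0, 0.3, 0, 0, 0, 0, 0, 0, 0, 0, 0, 0, 0, 0, 0, 0, 0, 0, 0, 0])

```text
time_s: 9.07
position: [0.5728, -0.2185, 0.2041]
eef_rot: [[0.54, 0.841, -0.0], [0.841, -0.54, 0.0], [-0.0, -0.0, -1.0]]
contact_force: [-0.1, 0.2, -3.5]
grip_width: 0.0547
```

```bash
python3 -c "
from h import *
to(.5728,-.2184,.185)"
```

```text
t 9.0667 pos [ 0.5728 -0.2185  0.2041] yaw y -32.72 tilt [-4.e-04  2.e-04 -1.e+00] cm: [ 0.01 -0.01  1.91] F [-0.1  0.2 -3.5] M [ 0.02 -0.03 -0.02] j [-0.41 -0.01  1.62  0.    1.54  0.16] 0.05474223641079681
```

carry_out(deltas=[0, 0, 0.3, 0, 0, 0, 0, 0, 0, 0.3, 0, 0, 0, 0, 0, 0, 0.3, 0, 0, 0, 0, 0, 0, 0.3, 0, 0, 0, 0, 0, 0, 0.3, 0, 0, 0, 0, 0, 0, 0.2, 0, 0, 0, 0, 0, 0, 0, 0, 0, 0, 0, 0, 0, 0, 0, 0, 0, 0])

```text
time_s: 9.73
position: [0.5729, -0.2186, 0.1872]
eef_rot: [[0.54, 0.841, -0.0], [0.841, -0.54, 0.0], [-0.0, -0.0, -1.0]]
contact_force: [0.0, -1.0, -3.0]
grip_width: 0.055
```

```bash
python3 -c "
from h import *
to(.5728,-.2184,.185)"
```

```text
t 9.7333 pos [ 0.5729 -0.2186  0.1872] yaw y -32.72 tilt [-2.e-04  1.e-04 -1.e+00] cm: [ 0.01 -0.02  0.22] F [ 0. -1. -3.] M [-0.03  0.03 -0.02] j [-0.41 -0.    1.64 -0.    1.51  0.16] 0.0550096063723198
```

Still no contact at the lug level (underside about 91 mm). I'll go on down in small steps.

carry_out(deltas=[0, 0, 0.2, 0, 0, 0, 0, 0, 0, 0.2, 0, 0, 0, 0, 0, 0, 0.2, 0, 0, 0, 0, 0, 0, 0, 0, 0, 0, 0])

```text
time_s: 10.07
position: [0.5727, -0.2185, 0.1807]
eef_rot: [[0.541, 0.841, -0.001], [0.841, -0.541, 0.0], [-0.0, -0.001, -1.0]]
contact_force: [-0.4, -0.2, -2.6]
grip_width: 0.0547
```

```bash
python3 -c "
from h import *
to(.5728,-.2184,.171)"
```

```text
t 10.0667 pos [ 0.5727 -0.2185  0.1807] yaw y -32.72 tilt [-6.e-04  2.e-04 -1.e+00] cm: [ 0.02 -0.    0.97] F [-0.4 -0.2 -2.6] M [ 0.01 -0.01 -0.01] j [-0.41  0.    1.64 -0.    1.5   0.16] 0.05472595922863761
```

carry_out(deltas=[0, 0, 0.2, 0, 0, 0, 0, 0, 0, 0.2, 0, 0, 0, 0, 0, 0, 0.2, 0, 0, 0, 0, 0, 0, 0.2, 0, 0, 0, 0, 0, 0, 0, 0, 0, 0, 0, 0, 0, 0, 0, 0, 0, 0])

```text
time_s: 10.57
position: [0.5728, -0.2186, 0.1732]
eef_rot: [[0.54, 0.841, -0.0], [0.841, -0.54, 0.0], [-0.0, -0.0, -1.0]]
contact_force: [-0.9, -0.1, -4.0]
grip_width: 0.0549
```

```bash
python3 -c "
from h import *
to(.5728,-.2184,.171)"
```

```text
t 10.5667 pos [ 0.5728 -0.2186  0.1732] yaw y -32.72 tilt [-2.e-04  1.e-04 -1.e+00] cm: [ 0.01 -0.01  0.22] F [-0.9 -0.1 -4. ] M [ 0.03 -0.01 -0.03] j [-0.41  0.    1.65  0.    1.48  0.16] 0.054854630564650834
```

The lugs are in their slots with nothing resisting. I'll press the pad next.

carry_out(deltas=[0, 0, 0.2, 0, 0, 0, 0, 0, 0, 0.2, 0, 0, 0, 0, 0, 0, 0.1, 0, 0, 0, 0, 0, 0, 0, 0, 0, 0, 0])

```text
time_s: 10.9
position: [0.5731, -0.2187, 0.1687]
eef_rot: [[0.54, 0.841, 0.001], [0.841, -0.54, -0.0], [0.0, 0.001, -1.0]]
contact_force: [-0.4, 0.4, 4.7]
grip_width: 0.0546
```

carry_out(deltas=[0, 0, 0.2, 0, 0, 0, 0, 0, 0, 0.2, 0, 0, 0, 0, 0, 0, 0, 0, 0, 0, 0])

```text
time_s: 11.15
position: [0.5731, -0.2187, 0.1648]
eef_rot: [[0.54, 0.841, 0.001], [0.841, -0.54, -0.0], [0.0, 0.001, -1.0]]
contact_force: [0.2, 0.1, 6.5]
grip_width: 0.0546
```

```bash
python3 -c "
from h import *
to(.5728,-.2184,.161)"
```

```text
t 11.15 pos [ 0.5731 -0.2187  0.1648] yaw y -32.71 tilt [ 8.e-04 -3.e-04 -1.e+00] cm: [ 0.01 -0.04  0.38] F [0.2 0.1 6.5] M [0.22 0.36 0.04] j [-0.41  0.01  1.66  0.    1.47  0.16] 0.05462830420677356
```

carry_out(deltas=[0, 0, 0.2, 0, 0, 0, 0, 0, 0, 0.2, 0, 0, 0, 0, 0, 0, 0.1, 0, 0, 0, 0, 0, 0, 0, 0, 0, 0, 0])

```text
time_s: 11.48
position: [0.5732, -0.2187, 0.1607]
eef_rot: [[0.54, 0.841, 0.001], [0.841, -0.54, -0.001], [0.0, 0.001, -1.0]]
contact_force: [-1.7, 0.7, 9.9]
grip_width: 0.0549
```

carry_out(deltas=[0, 0, 0.1, 0, 0, 0, 0, 0, 0, 0.05, 0, 0, 0, 0, 0, 0, 0, 0, 0, 0, 0])

```text
time_s: 11.73
position: [0.5733, -0.2187, 0.1606]
eef_rot: [[0.54, 0.841, 0.002], [0.841, -0.54, -0.001], [0.001, 0.002, -1.0]]
contact_force: [-4.7, 2.1, 20.6]
grip_width: 0.0553
```

The force jumped from 10 to 21 N with no further travel, so the pad is at its hard stop. That puts the underside at about 65 mm. I'll hold briefly, then raise.

carry_out(deltas=[0, 0, 0, 0, 0, 0, 0, 0, 0, 0, 0, 0, 0, 0, 0, 0, 0, 0, 0, 0, 0, 0, 0, 0, 0, 0, 0, 0, 0, 0, 0, 0, 0, 0, 0, 0, 0, 0, 0, 0, 0, 0])

```text
time_s: 12.23
position: [0.5733, -0.2187, 0.1605]
eef_rot: [[0.54, 0.841, 0.002], [0.841, -0.54, -0.001], [0.001, 0.002, -1.0]]
contact_force: [-5.2, 2.9, 21.3]
grip_width: 0.0549
```

carry_out(deltas=[0, 0, -0.2, 0, 0, 0, 0, 0, 0, -0.2, 0, 0, 0, 0, 0, 0, -0.2, 0, 0, 0, 0, 0, 0, -0.2, 0, 0, 0, 0, 0, 0, -0.2, 0, 0, 0, 0, 0, 0, -0.15, 0, 0, 0, 0, 0, 0, 0, 0, 0, 0, 0, 0, 0, 0, 0, 0, 0, 0])

```text
time_s: 12.9
position: [0.573, -0.2187, 0.1695]
eef_rot: [[0.54, 0.841, 0.001], [0.841, -0.54, -0.0], [0.0, 0.001, -1.0]]
contact_force: [1.0, -1.2, 3.6]
grip_width: 0.0551
```

```bash
python3 -c "
from h import *
to(.5728,-.2184,.1706)"
```

```text
t 12.9 pos [ 0.573  -0.2187  0.1695] yaw y -32.71 tilt [ 6.e-04 -3.e-04 -1.e+00] cm: [ 0.01 -0.03 -0.11] F [ 1.  -1.2  3.6] M [-0.03 -0.09  0.01] j [-0.41  0.01  1.66 -0.    1.48  0.16] 0.055114767262633715
```

carry_out(deltas=[0, 0, -0.1, 0, 0, 0, 0, 0, 0, 0, 0, 0, 0, 0, 0, 0, 0, 0, 0, 0, 0.3, 0, 0, 0, 0, 0, 0, 0.9, 0, 0, 0, 0, 0, 0, 1, 0, 0, 0, 0, 0, 0, 1, 0, 0, 0, 0, 0, 0, 1, 0, 0, 0, 0, 0, 0, 1, 0, 0, 0, 0, 0, 0, 1, 0, 0, 0, 0, 0, 0, 1])

```text
time_s: 13.73
position: [0.5729, -0.2186, 0.1702]
eef_rot: [[0.54, 0.841, -0.0], [0.841, -0.54, 0.0], [-0.0, -0.0, -1.0]]
contact_force: [0.1, 0.1, 0.2]
grip_width: 0.0855
```

carry_out(deltas=[0, 0, -0.5, 0, 0, 0, 1, 0, 0, -1, 0, 0, 0, 1, 0, 0, -1.5, 0, 0, 0, 1, 0, 0, -2, 0, 0, 0, 1, 0, 0, -2, 0, 0, 0, 1, 0, 0, -2, 0, 0, 0, 1, 0, 0, -2, 0, 0, 0, 1, 0, 0, -2, 0, 0, 0, 1, -1, 0, -1, 0, 0, 0, 1, -2, 0, 0, 0, 0, 0, 1, -2.5, 0, 0, 0, 0, 0, 1, -2.5, 0, 0, 0, 0, 0, 1, -2.5, 0, 0, 0, 0, 0, 1, -2, 0, 0, 0, 0, 0, 1, -1, 0, 0, 0, 0, 0, 1, 0, 0, 0, 0, 0, 0, 1, 0, 0, 0, 0, 0, 0, 1])

```text
time_s: 15.15
position: [0.4998, -0.3323, 0.3106]
eef_rot: [[0.541, 0.841, 0.0], [0.841, -0.541, 0.0], [0.0, 0.0, -1.0]]
contact_force: [0.6, 0.8, 0.9]
grip_width: 0.0856
```

```bash
python3 - <<'E'
from h import *
to(.5728,-.2184,.171)
a=grab_frame("side")
for h in(.0,.054,.13): print(proj("side",np.array([.5725,-.219,.075+h])).round(1))
cv2.imwrite("pics/m6.png",cv2.resize(a[110:230,275:395],(600,600),interpolation=cv2.INTER_CUBIC))
E
```

```text
t 15.15 pos [ 0.4998 -0.3323  0.3106] yaw y -32.77 tilt [ 3.e-04  1.e-04 -1.e+00] cm: [13.53 -0.03 13.96] F [0.6 0.8 0.9] M [ 0.02 -0.03 -0.01] j [-0.63 -0.06  1.49  0.    1.71 -0.06] 0.08559059713346309
[334.7 189.6]
[336.1 173.5]
[338.1 148.9]
```

View pics/m6.png

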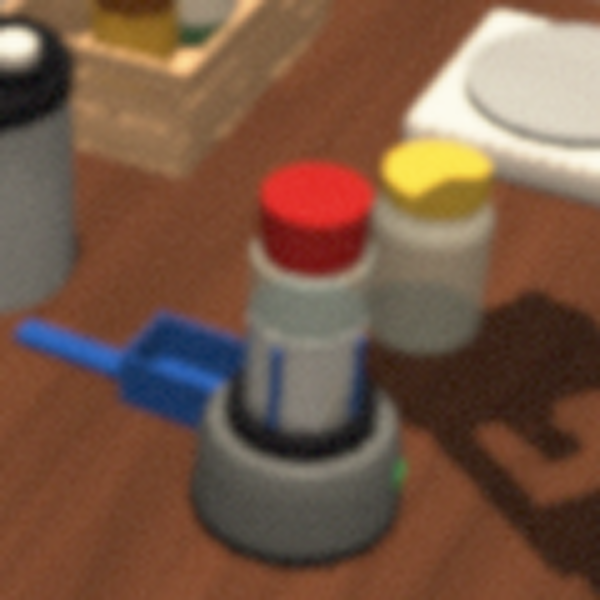

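The jar is upright on the mill. Its lid centre is at pixel (338.0, 149.0), against (338.1, 148.9) expected for an underside at 75 mm on the axis. The gripper is clear, so I'm handing in.

```bash
python3 -c "
from h import *
print(hand_in())"
```

```text
the job is handed in; nothing more can be done
None
```

I put the jar on the mill, pressed the pad fully down and released the jar engaged and upright. I handed the job in at about 15 s of the 61 s allowed; no verdict was reported.

- **Fitting:** I gripped the jar by the lid and turned it 40.5° to line its slots up with the lugs. It then slid down past lug level to the pad with no resistance, so I didn't need to search for the slots.
- **Pressing:** The pad reached its hard stop, where the force rose to about 21 N with no more travel. I held it there for about 0.6 s. The underside was then at about 65 mm.
- **Release:** I eased the jar up until the pad carried it, then opened and withdrew the gripper. The force reading is about zero.
- **Final check:** In the side picture the lid centre is at pixel (338.0, 149.0). The position expected for an underside at 75 mm on the shaft axis is (338.1, 148.9). The scoop and yellow-lidded jar beside the mill look undisturbed; I didn't re-measure any of the other things.
- **Disagreements:** The first side-camera reading of the shaft was about 5 mm off the top-camera one, because I misread its rounded top. I used the top view, and the insertion without contact bore that out. The two cameras' lug angles also differed, by about 5°, which was within the slot play.

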